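# Clamp the steriliser box shut with the extension bar

## Task

Take the orange extension bar out of its stand and push its square socket all the way down onto the steel stub of the red clamp lever. With the bar, throw the lever over its dead point until it stays fully closed on the steriliser box, then pull the bar off and stand it back in its stand; only the bar, not the gripper, may touch the clamp, and leave the other things where they are.

Things in the scene. Friction and masses are not known exactly. Their poses are not given: they have to be found in the camera images.
- clamp: Fixed fixture, 225 mm along y, 130 along x, with a steel, dark-lidded steriliser box (110 x 105 mm, lid 62 mm high, centre at y = -106 mm) and a red lever between grey cheeks. Origin on the desk below the lever's hinge; z up. Hinge line along x, 90 mm up; the lever swings from +y (open) over the top to -y (over the box). A dark hold-down arm sinks with it, over 45 degrees from it on the -y side.
- lever (a joint): Red lever's angle (rad): 0 open, leaning 0.70 from vertical to the clamp's +y; 0.70 upright; 1.40 fully closed at its stop, leaning 0.70 to -y. Over-centre: before the dead point at about 0.95 it springs back to open (3.3 N m at the start, falling to nothing at the dead point), past it it springs on to closed (up to 2.4 N m).
- collar (a point): Point on the lever's axis on the outer face of its 34 mm square red collar, 40 mm from the hinge line. z points out along the lever, x is the clamp's x. From this face a 17 x 17 mm steel stub (sides along x and y) rises 60 mm and ends in a 12 mm conical tip, 72 mm in all.
- bar: Loose bar, 200 mm long, about 0.25 kg, standing socket-down in its stand. Origin at the centre of the socket's mouth (lower end), z along the bar to the handle. 0 to 80 mm: square steel sleeve, 29 mm outside, 21 mm bore; 88 to 198 mm: orange grip, 26 mm along x, 30 mm along y. Fits the stub in any of four turns (2 mm play a side); when home its mouth meets the red collar.
- stand: Fixed stand: 100 mm square dark grey foot, 8 mm thick, with a light grey square pocket, 41 mm inside, 51 mm outside, walls up to 62 mm above the desk, topped by a funnel rim that widens to 60 mm at 73 mm height. Origin on the desk at its centre; z up; sides along x and y.
- pocket (a point): Centre of the pocket's floor, 8 mm above the desk; the bar's mouth rests here.
- spray: Bystander: white pump spray bottle, 57 x 57 x 187 mm, origin under its centre. Leave alone.
- carton: Bystander: closed dark blue carton, 66 x 118 x 46 mm, origin under its centre. Leave alone.
- labels: Bystander: yellow label roll lying flat, 67 x 67 x 25 mm, origin under its centre. Leave alone.
- strips: Bystander: small red and blue carton, 26 x 70 x 16 mm, origin under its centre. Leave alone.
Things that resemble listed ones, but are neither listed nor needed, are in the scene too. Of the things that look like the bar, the largest one is meant.

How it is judged:
By the outcome, as a careful person would: the job done as asked, in the order asked, and still so for the second after the job is handed in, with the robot touching nothing.
It also fails if it takes over 59 s, if anything falls off the work surface, if the arm or the gripper's body presses on something with over 40 N, if the wrist force passes 120 N, or if a joint passes its speed limit or range.

## Robot

A 6-joint arm with a two-finger parallel gripper is mounted at the origin on a cart in front of the work surface, level with it; the furniture and walls round the work are solid. World frame = base frame: x ahead of the robot, y to its left, z up, the work surface at z = 0. Lengths are in mm, angles in rad, forces in N, time in s.
With the tool pointing down it reaches from about 275 to 975 mm from the base axis. Payload 8.4 kg.
Tool frame: the origin (TCP) lies midway between the tips of the shut fingers; the grasp point (between the pads) lies 19 mm behind it (env.hold_point_z is the distance from the TCP to the grasp point, in mm); z points along the fingers, y is the line along which they close (so a half turn about z gives the same grasp; the last joint's range is limited). The gripper opens to 92 mm and grips with 3 to 60 N. Pads are 20 mm wide; open, the fingers measure 128 mm over their backs; the gripper's body (75 mm by 189 mm) begins 69 mm behind the grasp point.
Start: joints at [-1.329, 0.353, 1.633, -0, 1.155, -0.002], TCP at [150.868, -606.52, 214.583] pointing down, gripper open.
Joint ranges: [-2.63, 2.63], [-0.92, 2.1], [0.06, 2.66], [-1.3, 4.44], [0, 2.69], [-3.02, 3.02]. Speed limits (rad/s): [2.22, 2.22, 2.79, 3.14, 3.14, 3.14].

## Interface

Orientations are given as a unit quaternion [x, y, z, w].
In Python, from station import env gives the robot as it stands. Calls block until the motion is done:
- env.move_to(position, orientation): joint-space move of the TCP to a pose.
- env.servo_line(position, vel=150, ori=None, until_force=None): straight line of the TCP; ori=None keeps the orientation; vel is the mean speed in mm/s. With until_force (N) it stops when the force on the tool has changed by that much, and returns True; else False.
- env.set_joints(angles): joint-space move.
- env.ungrasp() and env.close(): open the fingers fully, or close them until they stop; the grip force is fixed at half the most.
- env.hold(seconds).
- env.inverse_kinematics(position, orientation): joint angles nearest the present ones, or None.
- env.capture(name): name is "scene" or "top" or "wrist"; returns the picture (420x560x3 uint8, red, green, blue); there is no depth.
- env.camera_params(name): a dict with "mtx" (3x3 intrinsics, pixels), "dist" ([k1, k2, p1, p2, k3] as OpenCV has them; the pictures are not rectified), "origin" and "orientation" of the camera in the world. Camera axes: x right, y up, looking along -z (the intrinsics and any distortion apply to the point x, -y, -z); pixel columns grow to the right and rows downward; lengths in mm; the calibration is good to about 2 mm. A picture is of the moment at which its call begins: read the wrist's pose just before it. camera_params takes no time and is no camera call; for the wrist camera it gives the pose at the moment of the call.
A pose or a line that the arm cannot do raises env.MotionError and nothing moves.
- env.close_job(): hands the job in; it is judged then, once.
Readings, each from a call of its own:
- env.current_clock(): time.
- env.current_qpos(): joint angles.
- env.current_joint_velocities(): joint speeds.
- env.current_effort(): joint torques, N m.
- env.current_eef_pos(): TCP position.
- env.current_tcp_rot(): TCP orientation.
- env.current_wrist_force(): force on the tool from outside, world axes, zero at the start.
- env.current_ft_torque(): the same for the moment, N m.
- env.current_opening(): finger opening in mm.
- env.current_finger_force(): force on a finger pad.
Only numpy, scipy, OpenCV 4.12 (cv2) and the standard library are available. Lean on these libraries where they do the work, as an engineer would, in place of code of your own. Each camera call takes 0.05 s, during which the arm holds its last target. There are 200 camera calls.

## Working session

There is one attempt and no reset: what is moved stays moved. The work goes in short steps, each a Python script; the robot and the scene stay as the last script left them, time stands still between calls to the robot, and variables do not carry over. Pictures are saved under pics/ and viewed, at most 10 in all, crops included, and the job is handed in when it is done.

```bash
mkdir -p pics; ls
python3 - <<'E'
from station import env
import cv2
for n in ("scene","top"):
    cv2.imwrite(f"pics/{n}0.png",cv2.resize(env.capture(n)[:,:,::-1],(800,600)))
    print(env.camera_params(n))
print(env.current_clock(), env.current_tcp_rot())
E
```

```text
pics
{'mtx': array([[415.43124694,   0.        , 282.86507241],
       [  0.        , 415.43124694, 209.0889222 ],
       [  0.        ,   0.        ,   1.        ]]), 'dist': array([0.01435265, 0.        , 0.        , 0.        , 0.        ]), 'origin': array([-191.99948842,  881.94354132,  810.9253535 ]), 'orientation': array([-0.17616061,  0.45678678,  0.82104617, -0.29359233])}
{'mtx': array([[446.51917527,   0.        , 278.968745  ],
       [  0.        , 446.51917527, 200.48353873],
       [  0.        ,   0.        ,   1.        ]]), 'dist': array([-0.08673709,  0.        ,  0.        ,  0.        ,  0.        ]), 'origin': array([ 356.31777401,   17.35210351, 1678.83401512]), 'orientation': array([ 0.03287376, -0.04702133, -0.70543353,  0.70645018])}
0.1 [ 9.92579968e-01  1.21592057e-01 -6.18408654e-05 -6.11661461e-04]
```

View pics/scene0.png

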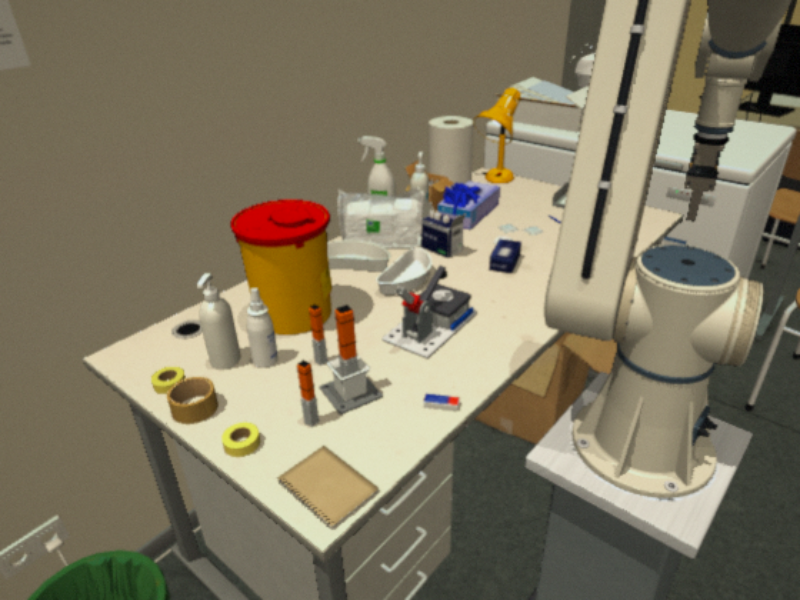

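View pics/top0.png

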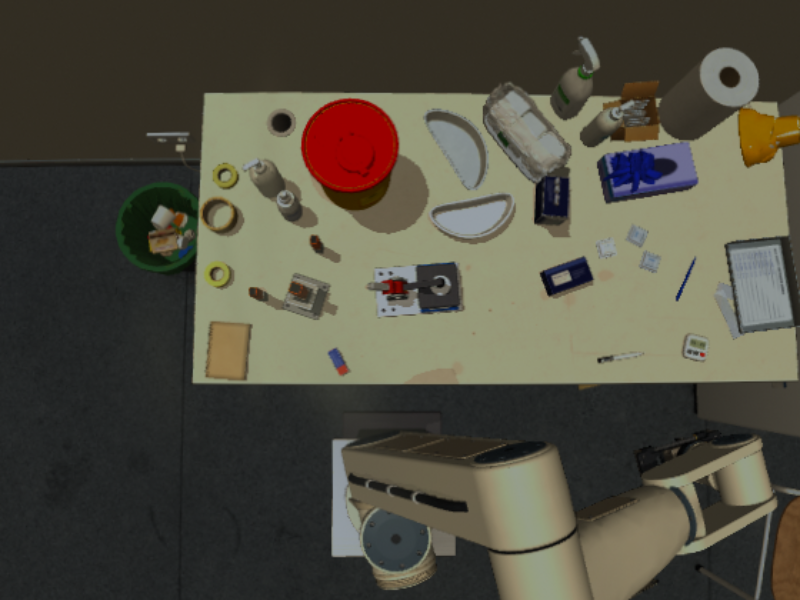

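The scene picture shows three orange bars, at (345,340) in the stand, (317,335) and (306,390) loose. The one in the stand is the largest and is standing in the stand, so it is the one meant. The top picture shows the stand at (306,295), the red lever at (396,288) and the box at (438,287). I'll confirm this in an enlarged crop.

```bash
cat > h.py <<'E'
from station import env
import cv2, numpy as np
from scipy.spatial.transform import Rotation as R
def ray(cp,px):
    p=cv2.undistortPoints(np.array([[px]],float),cp["mtx"],cp["dist"])[0,0]
    return cp["origin"],R.from_quat(cp["orientation"]).apply([p[0],-p[1],-1])
def at_z(cp,px,z):
    o,d=ray(cp,px); return (o+d*(z-o[2])/d[2]).round(1)
def proj(cp,P):
    q=R.from_quat(cp["orientation"]).inv().apply(np.atleast_2d(P)-cp["origin"])*[1,-1,-1]
    return cv2.projectPoints(q,np.zeros(3),np.zeros(3),cp["mtx"],cp["dist"])[0][:,0]
E
python3 - <<'E'
from h import *
t=env.capture("top")[:,:,::-1]; s=env.capture("scene")[:,:,::-1]
a=cv2.resize(t[178:228,170:330],None,fx=5,fy=5,interpolation=cv2.INTER_CUBIC)
b=cv2.resize(s[180:300,200:340],None,fx=2.9,fy=2.9,interpolation=cv2.INTER_CUBIC)
im=np.zeros((600,800,3),np.uint8); im[:250]=a; im[250:,:406]=b[:350]
# stand detail from the scene camera
c=cv2.resize(s[205:290,225:275],None,fx=4,fy=4,interpolation=cv2.INTER_CUBIC); im[252:592,420:620]=c[:340]
cv2.imwrite("pics/crop1.png",im)
cp=env.camera_params("top")
for n,p,z in(("stand",(214,207),8),("barTop",(211,203),208),("hinge",(277,202),90),("box",(307,201),62)):print(n,at_z(cp,p,z))
print(env.camera_params("wrist"))
E
```

```text
Traceback (most recent call last):
ValueError: could not broadcast input array from shape (348,406,3) into shape (350,406,3)
```

Run:
```python
from h import *
t=env.capture("top")[:,:,::-1]; s=env.capture("scene")[:,:,::-1]
a=cv2.resize(t[178:228,170:330],None,fx=5,fy=5,interpolation=cv2.INTER_CUBIC)
b=cv2.resize(s[180:300,200:340],(406,348),interpolation=cv2.INTER_CUBIC)
im=np.zeros((600,800,3),np.uint8); im[:250]=a; im[252:,:406]=b
c=cv2.resize(s[205:290,225:275],None,fx=4,fy=4,interpolation=cv2.INTER_CUBIC); im[252:592,420:620]=c
cv2.imwrite("pics/crop1.png",im)
cp=env.camera_params("top")
for n,p,z in(("stand",(214,207),8),("barTop",(211,203),208),("hinge",(277,202),90),("box",(307,201),62)):print(n,at_z(cp,p,z))
w=env.camera_params("wrist");print(w, R.from_quat(w["orientation"]).as_matrix(),env.current_eef_pos())
```

```text
stand [520.8 228.    8. ]
barTop [514.4 212.9 208. ]
hinge [531.3  -7.4  90. ]
box [ 538.3 -117.4   62. ]
{'mtx': array([[329.08015222,   0.        , 281.98913133],
       [  0.        , 329.08015222, 206.99006211],
       [  0.        ,   0.        ,   1.        ]]), 'dist': array([-0.02812585,  0.        ,  0.        ,  0.        ,  0.        ]), 'origin': array([ 215.20480979, -590.11233283,  383.50986452]), 'orientation': array([-0.09561629,  0.07408051, -0.61161199,  0.78185701])} [[ 0.24088572  0.94221963  0.23280086]
 [-0.97055284  0.23357661  0.05889948]
 [ 0.00111941 -0.24013358  0.97073921]] [ 150.83673971 -606.35994055  214.31328292]
```

View pics/crop1.png

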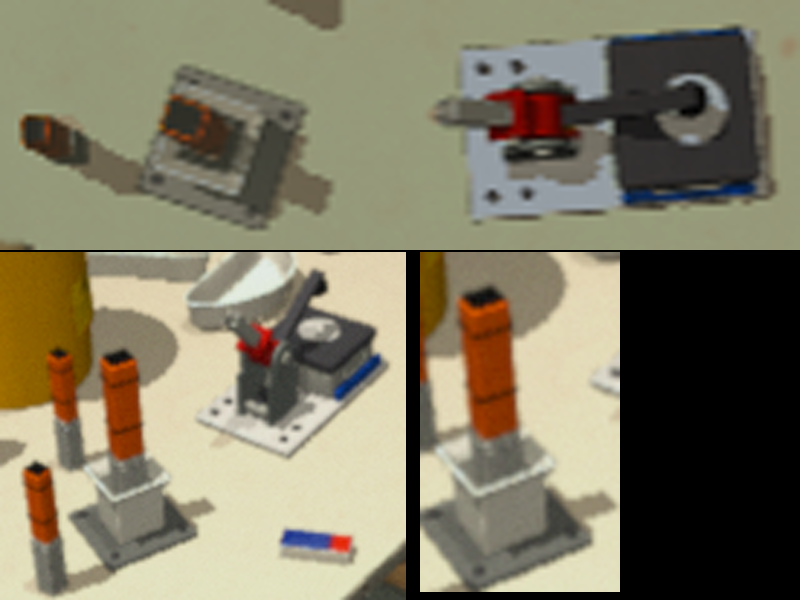

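The crop confirms it: the bar in the stand (120,400 in the crop) is clearly bigger than the two loose ones (62,405 and 42,520). Next I check reachability of the plan, then fly over the clamp and the stand for close looks.

```bash
cat >> h.py <<'E'
def down(yaw): return R.from_matrix(np.array([[1,0,0],[0,-1,0],[0,0,-1.]])) if yaw==0 else R.from_euler('z',yaw)*down(0)
def lev(H,psi,a,r):
    """TCP pose at distance r from hinge along the lever axis, lever angle a."""
    f=a-0.7; B=R.from_euler('z',psi)*R.from_euler('x',f)   # +x turn tips z to -y
    return np.array(H)+B.apply([0,0,r]), (B*down(0)).as_quat()
E
python3 - <<'E'
from h import *
H=[531,-10,90]
for a in (0,.35,.7,1.05,1.4):
  for r in (185,270): 
    q=env.inverse_kinematics(*lev(H,.05,a,r)); print(a,r,None if q is None else np.round(q,2))
for y in (-.35,1.22): q=env.inverse_kinematics([520,226,160],down(y).as_quat()); print(y,None if q is None else np.round(q,2))
env.move_to([520,0,300],down(0).as_quat())
cpa=env.camera_params("wrist");a=env.capture("wrist")
env.move_to([520,222,330],down(-.35).as_quat())
cpb=env.camera_params("wrist");b=env.capture("wrist")
import pickle; pickle.dump((cpa,a,cpb,b),open("w.pkl","wb"))
for n,i in(("wa",a),("wb",b)):cv2.imwrite(f"pics/{n}.png",cv2.resize(i[:,:,::-1],(800,600),interpolation=cv2.INTER_CUBIC))
print(env.current_clock())
E
```

```text
0 185 [ 0.58  0.41  1.71 -0.59  1.45  2.31]
0 270 [ 0.66  0.39  1.59 -0.56  1.61  2.28]
0.35 185 [ 0.32  0.21  1.76 -0.35  1.28  1.96]
0.35 270 [ 0.37  0.16  1.64 -0.33  1.46  1.95]
0.7 185 [-0.02  0.15  1.76 -0.    1.23  1.5 ]
0.7 270 [-0.02  0.09  1.64 -0.    1.4   1.5 ]
1.05 185 [-0.35  0.25  1.71  0.33  1.33  1.07]
1.05 270 [-0.4   0.21  1.59  0.32  1.5   1.08]
1.4 185 [-0.58  0.47  1.62  0.55  1.52  0.78]
1.4 270 [-0.65  0.46  1.48  0.52  1.68  0.8 ]
-0.35 [ 0.41  0.32  1.81 -0.    1.01  2.33]
1.22 [ 0.41  0.32  1.81 -0.    1.01  0.76]
3.8333
```

View pics/wa.png

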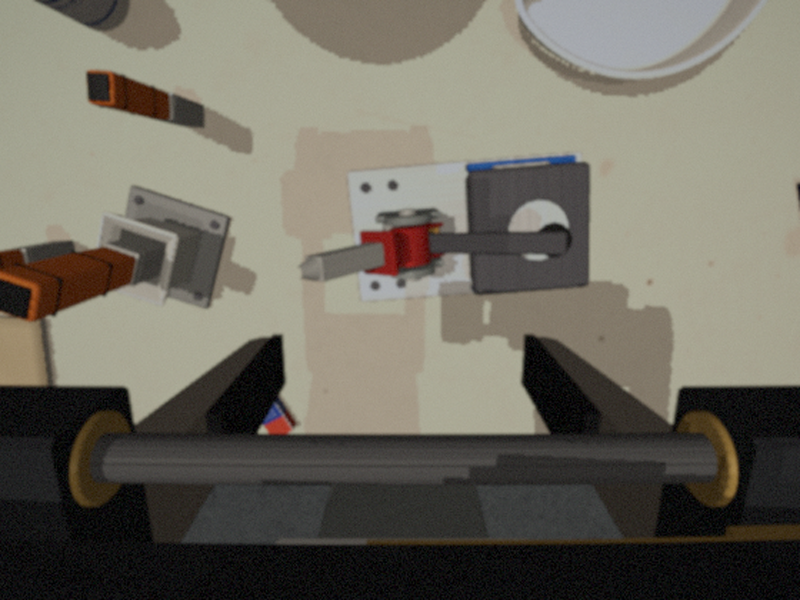

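View pics/wb.png

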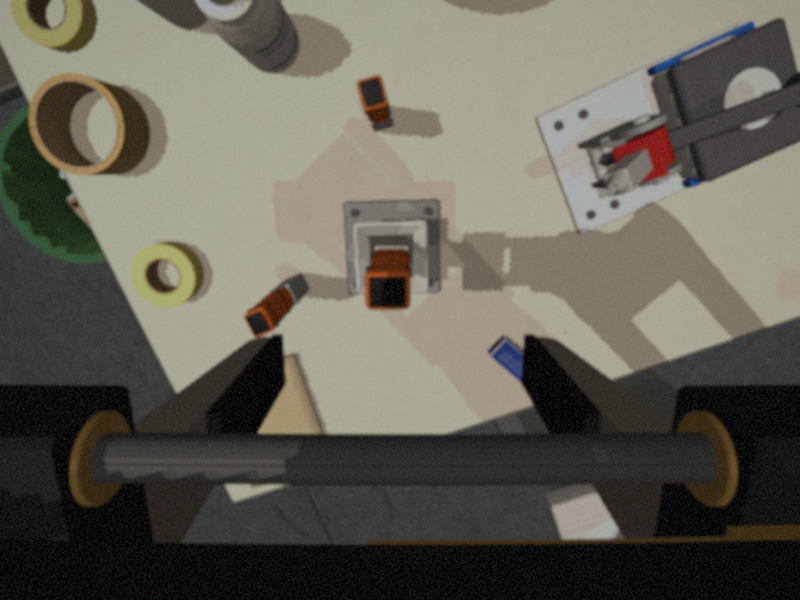

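wa shows the clamp: lid corners (467,168),(588,163),(590,287),(472,293), plate corners (347,172),(360,300) and stub tip (302,272). wb shows the stand foot corners (345,203),(439,200),(440,292),(347,295) and the bar top face (367–409, 275–309), aligned with the gripper.

Run:
```python
from h import *
import pickle
from scipy.optimize import least_squares
cpa,a,cpb,b=pickle.load(open("w.pkl","rb")); ct=env.camera_params("top"); k=.7
s,c=np.sin(.7),np.cos(.7)
tip=[0,112*s,90+112*c]
lid=[[55,-53.5,62],[55,-158.5,62],[-55,-158.5,62],[-55,-53.5,62]]
A=np.array([[467,168],[588,163],[590,287],[472,293],[302,272],[347,172],[360,300]])*k
B=np.array([[600,187],[537,119],[582,232]])*k
T=np.array([[430,112],[610,38],[752,30],[765,182]])/5+[170,178]
def res(p,full=False):
    M=lambda P:R.from_euler('z',p[2]).apply(np.array(P,float))+[p[0],p[1],0]
    pl=[[65,p[4],p[3]],[-65,p[4],p[3]]]
    r=[(proj(cpa,M(lid+[tip]+pl))-A), proj(cpb,M([tip]+pl))-B, proj(ct,M([tip]+lid[:3]))-T]
    return r if full else np.concatenate(r).ravel()
o=least_squares(res,[531,-10,.05,8,66],loss='soft_l1');print("clamp",o.x.round(3));[print(x.round(1).tolist()) for x in res(o.x,True)]
foot=[[50,50,8],[50,-50,8],[-50,-50,8],[-50,50,8]]
F=np.array([[345,203],[439,200],[440,292],[347,295]])*k
def rs(p): return (proj(cpb,R.from_euler('z',p[2]).apply(np.array(foot,float))+[p[0],p[1],0])-F).ravel()
o=least_squares(rs,[520,226,-.35]);print("stand",o.x.round(3),o.fun.round(1))
G=np.array([[367,277],[409,274],[408,308],[367,309]])*k
print("bartop",[at_z(cpb,g,208).tolist() for g in G],np.mean([at_z(cpb,g,208) for g in G],0))
for n,g in(("sm1 top",(371,88)),("sm2 top",(260,322))):print(n,at_z(cpb,np.array(g)*k,150))
for n,g in(("sm1 foot",(384,126)),("sm2 foot",(300,285))):print(n,at_z(cpb,np.array(g)*k,0))
```

```text
clamp [ 5.35352e+02 -5.82100e+00  7.90000e-02  7.44400e+00  5.22780e+01]
[[-0.2, 1.3], [2.5, -2.1], [0.0, 0.3], [0.5, 2.6], [-3.2, -0.1], [0.2, -1.8], [0.8, 1.0]]
[[8.9, 0.1], [-0.3, -2.9], [-1.0, 1.7]]
[[-0.3, -0.7], [-2.2, 0.1], [-2.1, -0.4], [-2.0, -1.0]]
stand [ 5.19769e+02  2.31367e+02 -3.28000e-01] [-1.6 -1.2  0.9 -0.6  0.4  1.4  0.4  0.6]
bartop [[534.0, 239.5, 208.0], [526.7, 214.0, 208.0], [506.1, 222.1, 208.0], [514.5, 247.1, 208.0]] [520.325 230.675 208.   ]
sm1 top [648.1 197.1 150. ]
sm2 top [519.7 338.6 150. ]
sm1 foot [638.4 197.    0. ]
sm2 foot [516.2 340.5   0. ]
```

Run:
```python
from h import *
import pickle
o=down(-.32).as_quat()
env.move_to([520.2,231,235],o)
env.servo_line([520.2,231,149],vel=100)
env.close(); print("open",env.current_opening(),env.current_finger_force(),env.current_wrist_force().round(1))
env.servo_line([520.2,231,270],vel=150)
H=[535.35,-5.8,90]
env.move_to(*lev(H,.079,0,293))
print(env.current_opening(),env.current_wrist_force().round(1),env.current_clock())
w=env.camera_params("wrist");i=env.capture("wrist");s=env.capture("scene");cs=env.camera_params("scene")
pickle.dump((w,i,cs,s,env.current_eef_pos(),env.current_tcp_rot()),open("w2.pkl","wb"))
im=np.zeros((600,800,3),np.uint8)
im[:, :]=cv2.resize(i[:,:,::-1],(800,600),interpolation=cv2.INTER_CUBIC)
c=cv2.resize(s[150:260,250:330,::-1],None,fx=2.6,fy=2.6,interpolation=cv2.INTER_CUBIC) 
im[600-c.shape[0]:,800-c.shape[1]:]=c
cv2.imwrite("pics/pre.png",im)
```

```text
open 29.790559252414994 29.908138811588287 [ 0.3  0.4 -0.7]
30.05793022542379 [-0.1  0.  -3.1] 7.8167
```

View pics/pre.png

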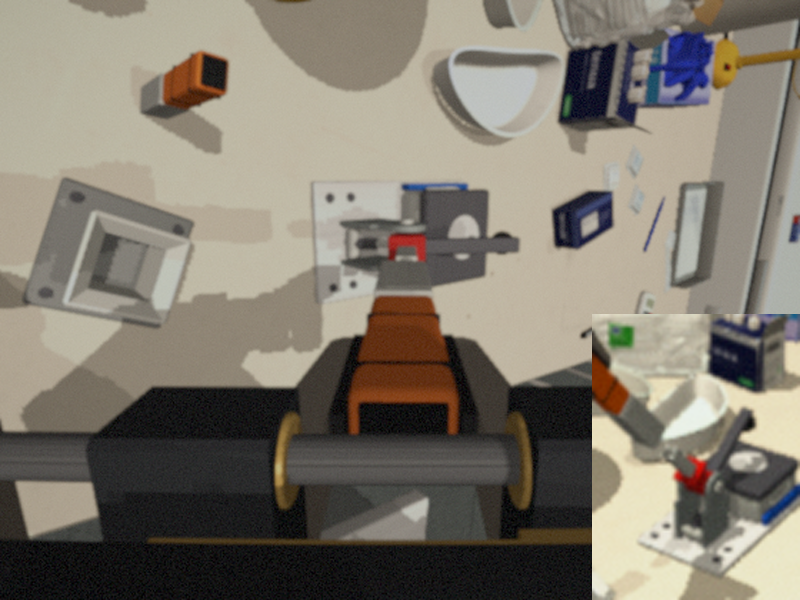

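The bar is held straight (mouth near 403,262), aligned with the red collar (407,243). An enlarged scene crop with the predicted outline overlaid will check the line-up.

Run:
```python
from h import *
import pickle
w,i,cs,s,p,q=pickle.load(open("w2.pkl","rb"))
t=env.capture("top");ct=env.camera_params("top")
H=np.array([535.35,-5.8,90]);B=R.from_euler('z',.079)*R.from_euler('x',-.7)
L=lambda P:H+B.apply(np.array(P,float))
T=R.from_quat(q);M=lambda P:p+T.apply(np.array(P,float))   # tool frame; mouth is 141 ahead
sq=lambda h,z:[[h,h,z],[h,-h,z],[-h,-h,z],[-h,h,z]]
def draw(img,cp,r0,c0,hh,ww,f):
    c=cv2.resize(np.ascontiguousarray(img[r0:r0+hh,c0:c0+ww,::-1]),None,fx=f,fy=f,interpolation=cv2.INTER_CUBIC)
    for P,col in((L(sq(17,40)),(0,255,255)),(L(sq(8.5,100)),(0,255,0)),(L([[0,0,40],[0,0,112]]),(0,255,0)),(M(sq(14.5,141)),(255,0,255)),(M(sq(14.5,61)),(255,0,255))):
        k=((proj(cp,P)-[c0,r0]+.5)*f).astype(int); cv2.polylines(c,[k],True,col,1)
    return c
a=draw(s,cs,170,255,60,60,7);b=draw(i,w,145,250,60,60,6);c=draw(t,ct,180,245,40,60,6)
im=np.zeros((600,800,3),np.uint8);im[:420,:420]=a;im[:360,430:790]=b;im[360:600,430:790]=c
cv2.imwrite("pics/ov.png",im)
```

```text
(no output)
```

View pics/ov.png

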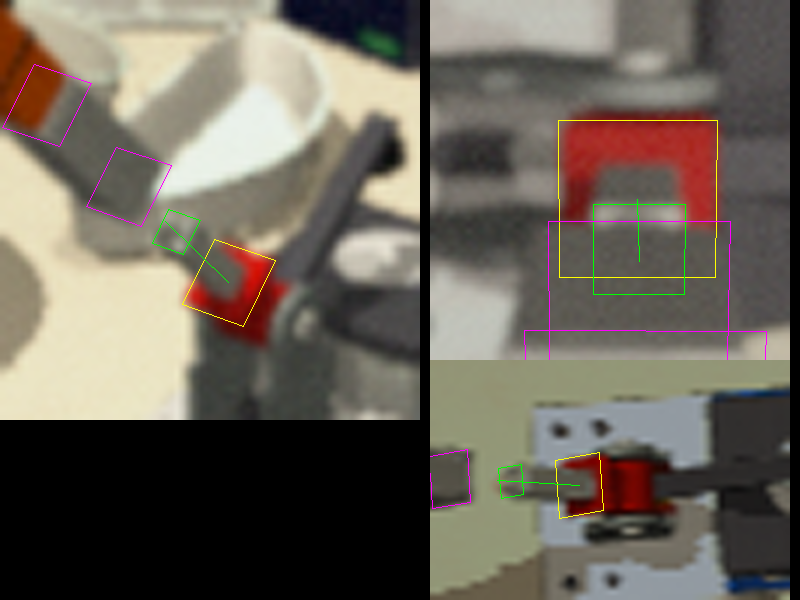

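Predicted and actual outlines agree to about 1 mm in all three views, with stub tip and collar in the overlays, so I push the socket on.

Run:
```python
from h import *
H=np.array([535.35,-5.8,90]);u=R.from_euler('z',.079).apply(R.from_euler('x',-.7).apply([0,0,1]))
r=lambda:((env.current_eef_pos()-H)@u).round(1)
f=env.servo_line(lev(H,.079,0,175)[0],vel=60,until_force=18)
print(f,r(),(env.current_wrist_force()).round(1),env.current_wrist_force()@u,env.current_ft_torque().round(2),env.current_opening(),env.current_clock())
```

```text
True 180.7 [-0.4  4.   4.1] 5.748814940848147 [0.1  0.01 0.01] 29.752738965537382 9.6667
```

Run:
```python
from h import *
import pickle
H=np.array([535.35,-5.8,90]);u=R.from_euler('z',.079).apply(R.from_euler('x',-.7).apply([0,0,1]))
r=lambda:((env.current_eef_pos()-H)@u).round(1)
f=env.servo_line(lev(H,.079,0,176)[0],vel=30,until_force=25)
print(f,r(),env.current_wrist_force().round(1),env.current_opening())
w=env.camera_params("wrist");i=env.capture("wrist");s=env.capture("scene")
im=np.hstack([cv2.resize(i[130:200,240:320,::-1],(400,350)),cv2.resize(s[170:230,260:328,::-1],(397,350))])
cv2.imwrite("pics/home.png",im)
print(env.current_clock())
```

```text
True 179.9 [0.3 3.9 4. ] 29.778885691407968
9.975
```

View pics/home.png

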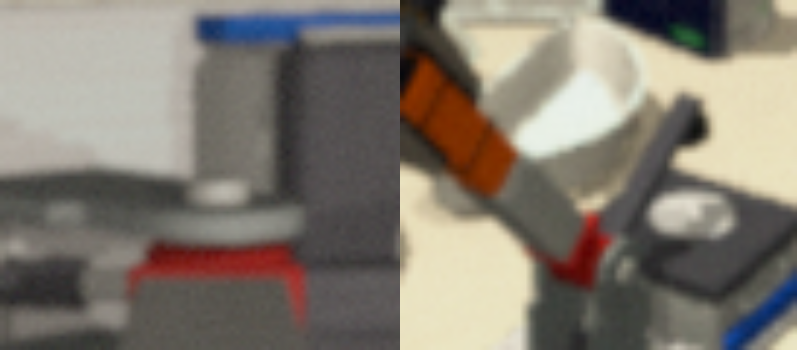

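The sleeve meets the red collar with no stub visible, so the socket is home. Now the throw, with force monitoring.

Run:
```python
from h import *
H=np.array([535.35,-5.8,90])
for a in np.arange(.1,1.41,.1):
    p,q=lev(H,.079,a,180.5)
    env.servo_line(p,vel=90,ori=q)
    F=env.current_wrist_force(); ax=R.from_euler('z',.079)*R.from_euler('x',a-.7)
    print(round(a,2),ax.inv().apply(F).round(1),env.current_opening().__round__(2))
    if np.linalg.norm(F)>60: print("stop");break
print(env.current_clock())
```

```text
0.1 [ 3.  19.4 -2.3] 29.79
0.2 [ 2.7 18.  -1.8] 29.8
0.3 [ 2.7 17.7 -1.1] 29.7
0.4 [ 2.3 18.3 -0.2] 29.98
0.5 [ 1.9 16.9 -0.4] 30.04
0.6 [ 3.3 16.6  2.4] 29.73
0.7 [ 3.3 15.1  2.7] 29.89
0.8 [ 3.2 11.8  3. ] 29.95
0.9 [2.8 4.7 2.3] 30.02
1.0 [ 0.6 -4.7  3.9] 30.0
1.1 [-0.2 -6.6  4.5] 29.94
1.2 [  0.3 -11.    5.8] 29.97
1.3 [  0.4 -13.9   4.7] 30.12
1.4 [ 0.4 -2.5  4.5] 29.97
14.8833
```

Run:
```python
from h import *
H=np.array([535.35,-5.8,90]);ax=R.from_euler('z',.079)*R.from_euler('x',.7)
p,q=lev(H,.079,1.43,180.5); print(env.servo_line(p,vel=40,ori=q,until_force=12),ax.inv().apply(env.current_wrist_force()).round(1))
p,q=lev(H,.079,1.40,181); env.servo_line(p,vel=40,ori=q); print(ax.inv().apply(env.current_wrist_force()).round(1))
for r in (195,230,265,300):
    env.servo_line(lev(H,.079,1.40,r)[0],vel=70); print(r,ax.inv().apply(env.current_wrist_force()).round(1),env.current_opening().__round__(2))
s=env.capture("scene");i=env.capture("wrist");print(env.current_clock())
cv2.imwrite("pics/off.png",np.hstack([cv2.resize(i[:,:,::-1],(400,300)),cv2.resize(s[150:240,260:380,::-1],(400,300))]))
```

```text
False [-0.4  1.   6.2]
[-0.  -1.3  1.6]
195 [-0.7 -2.3 -1.6] 29.76
230 [-0.4 -2.4 -1.8] 30.17
265 [-0.1 -1.3 -2.9] 29.76
300 [ 0.8 -2.3 -2.9] 30.03
17.85
```

View pics/off.png

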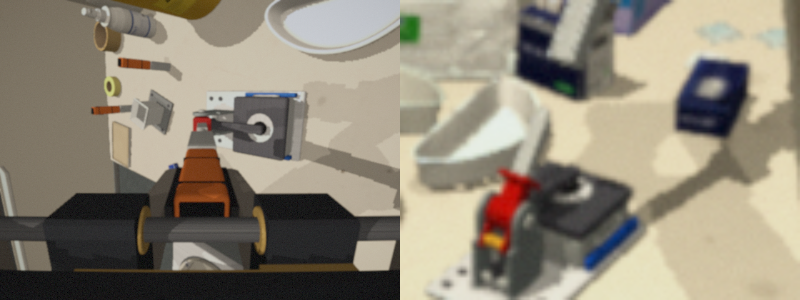

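The right half shows the lever leaning over the box with the hold-down arm on the lid, and it stays closed with the bar off. The bar is still straight in the grip. Back to the stand.

Run:
```python
from h import *
p=env.current_eef_pos(); env.servo_line([p[0],p[1],p[2]+110],vel=200)
o=down(-.32).as_quat()
env.move_to([525,100,420],down(-.1).as_quat())
env.move_to([520.2,231,270],o)
print(env.servo_line([520.2,231,185],vel=120,until_force=10),env.current_eef_pos().round(1))
print(env.servo_line([520.2,231,146],vel=40,until_force=6),env.current_eef_pos().round(1),env.current_wrist_force().round(1))
env.ungrasp(); env.servo_line([520.2,231,300],vel=150)
s=env.capture("scene");i=env.capture("wrist");print(env.current_clock(),env.current_wrist_force().round(1))
cv2.imwrite("pics/end.png",np.hstack([cv2.resize(i[:,:,::-1],(400,300)),cv2.resize(s[170:290,200:360,::-1],(400,300))]))
```

```text
False [520.9 231.1 185.9]
True [519.8 230.9 148. ] [-0.2 -0.3  5. ]
24.55 [-0.3  0.4 -0.6]
```

View pics/end.png

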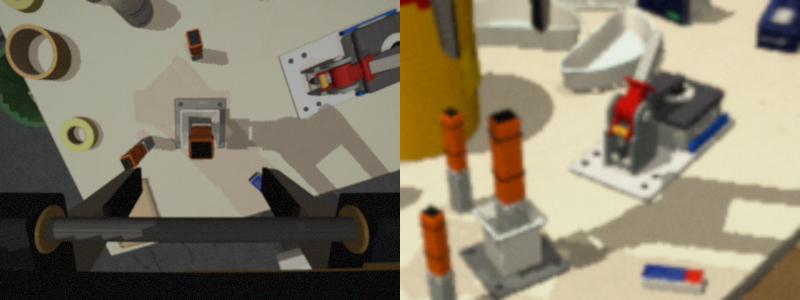

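The picture shows the bar upright in its stand (508,155), the lever closed over the box (630,105) and the other things where they were. The gripper is clear, so I hand in.

```bash
python3 -c "
from station import env
print(env.close_job())"
```

```text
the job is handed in; nothing more can be done
None
```

The job is handed in at about 25 s: the socket was pushed home on the stub, the lever was thrown and stays closed on the box, and the bar is back upright in its stand, with the other things left where they were.

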